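Load the sample rail and hold the lamp's key switch on

ROBOT

A 6-joint arm with a two-finger parallel gripper is mounted at the origin on the work surface. World frame = base frame: x ahead of the robot, y to its left, z up, the work surface at z = 0. Lengths are in m, angles in degrees, forces in N, time in s.
With the tool pointing down it reaches from about 0.4 to 0.825 m from the base axis. Payload 7 kg.
Tool frame: the origin (TCP) lies between the finger pads; the fingertips stand 25 mm ahead of it and the grasp point (between the pads) lies 6 mm ahead of it; z points along the fingers, y is the line along which they close (so a half turn about z gives the same grasp; the last joint's range is limited). The gripper opens to 88 mm and grips with 3 to 60 N. Pads are 19 mm wide; open, the fingers measure 130 mm over their backs; the gripper's body (78 mm by 193 mm) begins 47 mm behind the grasp point.
Start: joints at [85.606, 20.546, 0.682, 0, -70.136, -16.507], TCP at [0.241, 0.631, 0.226] pointing down, gripper open.
Joint ranges: [-176.03, 176.03], [-82.01, 121.73], [-58.28, 71.71], [-173.87, 95.51], [-174.79, -0.11], [-173.66, 173.66]. Speed limits (degrees/s): [136.94, 136.94, 172.46, 180, 180, 180].

INTERFACE

Orientations are given as [roll, pitch, yaw] about the fixed x, y, z axes, in that order (R = Rz(yaw) Ry(pitch) Rx(roll)).
In Python, from plant import r gives the robot as it stands.
- The arm moves only by the shell command python3 -m crank 'ROWS' [FORCE]. ROWS is JSON, a list of rows, each a list of 3 entries, a list of its own where there are three numbers: the turn, a rotation vector about the tool's x, y, z in degrees, then the shift along the tool's x, y, z in cm, then the closure, from -1 (fully open) to 1 (shut). In form: [[[wx, wy, wz], [dx, dy, dz], fingers], ...]. A call has 1 to 8 rows; each row shifts and turns the commanded pose from where the row before left it, along the tool's axes as they then stand; what a row does not reach is not made up. A row lasts 1/10 s, in which the tool goes at most 50 mm and 8.59 degrees, less where a joint would pass 70% of its speed; a pose out of reach is approached as far as the arm can. A call with a gripper value outside its range is refused whole. The fingers move at their own pace and stop on an object; FORCE is the grip in N (left out, the last holds). Time passes only in rows, so rows that do not move let the fingers close. It gives the time, the measured TCP pose, the force, the opening and the grip force at its end, in the units of the state.
- r.get_state(): the state, without advancing time (a new reading comes with each control period).
- r.capture(name): name is "side" or "top" or "wrist"; returns a dict with "color" (400x640x3 uint8, red, green, blue), "range_z" (400x640 float32, m along the optical axis (not along the pixel's ray), 0 where there is no reading), "intrinsics" (3x3 intrinsics, pixels), "world_from_camera" (4x4, takes a point from camera to world coordinates); the wrist camera has in their place "hand_eye" (4x4, takes a point from camera to tool coordinates, whose origin is the TCP and whose axes are the flange's). Camera axes: x right, y down, z forward; pixel columns grow to the right and rows downward; lengths in m; the calibration is good to about 2 mm. A picture is of the moment at which its call begins: read the wrist's pose just before it.
- r.close_job(): hands the job in; it is judged then, once.
The state is a dict: "time_s": time; "joints": joint angles; "qd": joint speeds; "joint_torque": joint torques, N m; "tcp_pos": TCP position; "eef_rot": TCP orientation; "contact_force": force on the tool from outside, world axes, zero at the start; "moment": the same for the moment, N m; "gripper_width": finger opening in m; "gripper_force": force on a finger pad.
Only numpy, scipy, OpenCV 4.12 (cv2) and the standard library are available. Lean on these libraries where they do the work, as an engineer would, in place of code of your own. Each camera call takes 0.05 s, during which the arm holds its last target. There are 200 camera calls.

TASK

First set the blue slide cassette flat and lengthwise on the narrow raised yellow sample rail, centred on it, and let go. Then take the orange-handled key out of its stand, push it fully home in the lock on top of the lamp controller, easing it past the sticky pins before you turn it, and turn it a quarter turn clockwise (seen from above) against the return spring. Finish while still gripping the key and holding it turned, with the cassette still on the rail and everything else left where it stands.

Things in the scene. Friction and masses are not known exactly. Their poses are not given: they have to be found in the camera images.
- cassette_centre (a point): Centre of the blue slide cassette: a loose block 80 long (x) x 32 wide (y) x 20 tall (z), about 0.09 kg, glass window on top. It starts flat on the bench. This point is 10 mm above its underside. Either end may face either way.
- rail_top (a point): Centre of the top face of the narrow yellow sample rail, 100 mm above the bench: a bar 70 long (this frame's x) x 20 wide (y) x 10 thick on two 18 mm posts. z is up. The cassette, on it, is centred over this point with its long side along x.
- rail: Fixed white base of the rail, origin on the bench straight under the middle of the rail, same axes. Base plate 12 thick, 90 wide, from 75 mm on -x to 225 mm on +x. The lamp stands on its +x end: black barrel, 48 dia, axis 115 mm above the bench, begins 105 mm from the origin; white housing, 70 wide, top at 165 mm, begins at 150 mm.
- key_grip (a point): Centre of the key's orange handle, a block 26 wide (x) x 12 thick (y) x 40 tall (z), gripped across its thickness. Under it a collar 14 dia x 8 tall, then a blade 24 long, 12 wide (x) x 4 thick (y), its last 7 mm tapering to 2 thick. Collar underside 28 mm, tip 52 mm below this point. Loose, about 0.045 kg, same if turned half round. Starts upright in its stand, collar on the stand's top.
- stand: Fixed grey key stand, 56 (x) x 46 (y) x 34 tall, with a slot down its middle, 14 (x) x 6 (y), that holds the key's blade. Origin at the centre of its underside.
- lock_face (a point): Centre of the top face of the brass lock cylinder, 72 mm above the bench; the frame turns with it, z up. Key slot 13.5 long (x) x 5.5 wide (y), 28 deep. With the key fully home its collar sits on this face and the handle's centre is 28 mm above it. Two spring pins, about 10 and 18 mm down, stick 2 mm into the slot from its broad sides; each gives way at up to about 20 N, slight rocking helps.
- controller: Lamp controller, a fixed white box 150 (x) x 120 (y) x 70 tall, origin at the centre of its underside, with the lock in the middle of its top. A steel ring round the lock, 54 outer and 25 inner dia, stands 1 mm above the lock face. A black mark shows the slot's rest direction (x), a green one the quarter-turn direction.
- lock (a joint): Turn of the lock cylinder in rad: 0 at rest (slot along the controller's x), growing clockwise seen from above, stop at 1.62. A spring (0.01 N m at rest, 0.08 N m at a quarter turn) turns it back when let go. The key has up to about 0.15 rad of play in the slot, so the hand must turn a little farther than the cylinder; turning on to the stop is fine.
- dish: Loose bystander: stack of two clear round culture dishes with pink medium, 60 dia x 30 tall (mm). Origin at the centre of its underside. Leave it alone.
- tuberack: Loose bystander: low green rack, 90 x 34 x 32 tall, with five coloured tube caps (mm). Origin at the centre of its underside. Leave it alone.
- beaker: Loose bystander: glass beaker, 80 dia x 95 tall (mm). Origin at the centre of its underside. Leave it alone.
- tipbox: Loose bystander: blue pipette tip box with a clear lid, 120 x 85 x 67 tall (mm). Origin at the centre of its underside. Leave it alone.

How it is judged:
By the outcome, as a careful person would: the job done as asked, in the order asked, and still so for the second after the job is handed in, while the arm keeps its last pose, push and grip.
It also fails if it takes over 61 s, if anything falls off the work surface, if the arm or the gripper's body presses on something with over 40 N, if the wrist force passes 120 N, or if a joint passes its speed limit or range.

## Working session

There is one attempt and no reset: what is moved stays moved. The work goes in short steps, Python scripts to look and compute and a shell command to move; the robot and the scene stay as the last step left them, time stands still between calls to the robot, and variables do not carry over. Pictures are saved under pics/ and viewed, at most 13 in all, crops included, and the job is handed in when it is done.

```bash
mkdir -p pics; ls
python3 - <<'E'
from plant import r
import cv2,numpy as np
print(r.get_state())
for n in ("top","side"):
    c=r.capture(n); cv2.imwrite(f"pics/{n}0.png",c["color"][:,:,::-1]); np.savez(f"{n}0.npz",**c)
    print(n,c["intrinsics"],c["world_from_camera"])
E
```

```text
pics
{'time_s': 0.0, 'joints': array([ 8.56057619e+01,  2.05925634e+01,  6.35334010e-01, -1.73656633e-02,
       -7.01357880e+01, -1.65070317e+01]), 'qd': array([-0.08228054,  0.04799368,  0.04476883, -0.04254868, -0.0256571 ,
       -0.06343605]), 'joint_torque': array([-6.50894999e-04, -5.82721961e+01,  2.93045551e+01,  6.99691460e+00,
        6.80463592e-03, -1.75280138e-04]), 'tcp_pos': array([0.24067958, 0.63013225, 0.22533046]), 'eef_rot': array([ 1.79906178e+02, -1.07794679e-02, -2.09071749e+01]), 'contact_force': array([ 0.05865054, -0.10659225,  1.09872016]), 'moment': array([-0.04115343,  0.01920526,  0.03470499]), 'gripper_force': 0.0, 'gripper_width': 0.0874315282428212}
top [[372.49088802   0.         312.09073921]
 [  0.         372.49088802 198.01154978]
 [  0.           0.           1.        ]] [[-0.05119015 -0.97673642  0.20824394  0.31412705]
 [-0.99868724  0.04968135 -0.01247271  0.0095991 ]
 [ 0.00183671 -0.20860904 -0.97799739  1.13536495]
 [ 0.          0.          0.          1.        ]]
side [[394.05483416   0.         320.59199956]
 [  0.         394.05483416 198.04357611]
 [  0.           0.           1.        ]] [[ 0.99985401  0.00722265  0.01548503  0.51949962]
 [-0.00892693 -0.55193301  0.83384067 -0.88491184]
 [ 0.01456923 -0.83385718 -0.55178796  0.69012318]
 [ 0.          0.          0.          1.        ]]
```

View pics/top0.png

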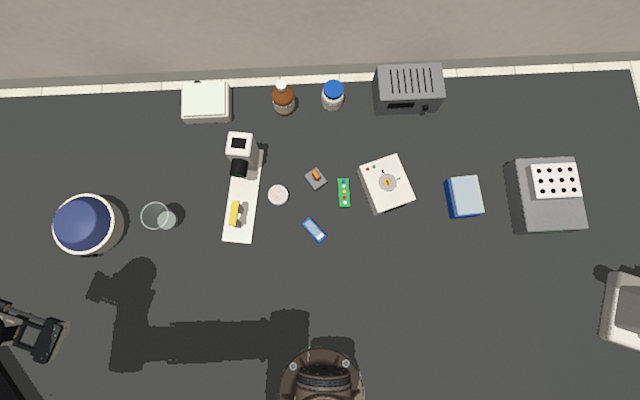

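View pics/side0.png

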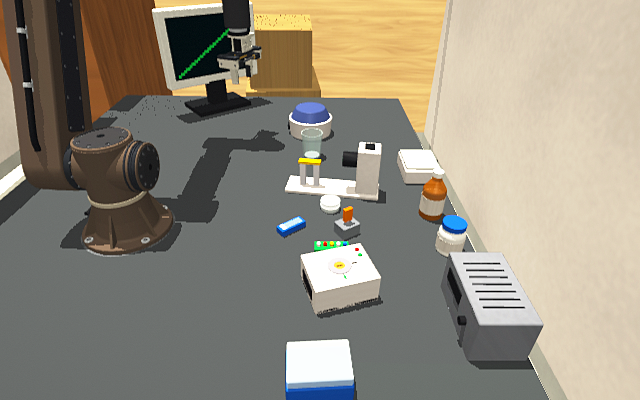

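The top view shows the cassette at (314,230), the yellow rail at (235,214), the key and stand at (316,179), and the controller's lock at (387,183). The side view agrees. Next I'll take coarse positions from colour masks.

```bash
cat > h.py <<'E'
import numpy as np, cv2
from scipy.spatial.transform import Rotation as R
def T_tool(s):
    T=np.eye(4);T[:3,:3]=R.from_euler('xyz',s['eef_rot'],degrees=True).as_matrix();T[:3,3]=s['tcp_pos'];return T
def wrist(r,name=None):
    s=r.get_state();c=r.capture('wrist');c['W']=T_tool(s)@c['hand_eye'];c['s']=s
    if name: cv2.imwrite(f'pics/{name}.png',c['color'][:,:,::-1])
    return c
def ray(c,uv,z):
    W=c['W'] if 'W' in c else c['world_from_camera']
    uv=np.atleast_2d(uv).astype(float);d=np.c_[uv,np.ones(len(uv))]@np.linalg.inv(c['intrinsics']).T@W[:3,:3].T
    o=W[:3,3];return o+d*((z-o[2])/d[:,2])[:,None]
def mask(c,lo,hi,box=None):
    h=cv2.cvtColor(np.ascontiguousarray(c['color']),cv2.COLOR_RGB2HSV);m=cv2.inRange(h,np.array(lo),np.array(hi))
    if box: b=np.zeros_like(m);x0,y0,x1,y1=box;b[y0:y1,x0:x1]=255;m&=b
    return m
def rect(c,m,z):
    "largest blob -> convex hull in world at z -> centre, (long,short) mm, yaw of long side"
    k=max(cv2.findContours(m,cv2.RETR_EXTERNAL,cv2.CHAIN_APPROX_NONE)[0],key=cv2.contourArea)[:,0]
    P=ray(c,k,z)[:,:2]*1000;(x,y),(a,b),t=cv2.minAreaRect(P.astype(np.float32))
    if a<b:a,b,t=b,a,t+90
    return np.round([x,y,a,b,(t+90)%180-90],1)
E
python3 - <<'E'
from h import *
c=dict(np.load('top0.npz'))
print('cass',rect(c,mask(c,[95,120,60],[130,255,255],[290,205,340,255]),.02))
print('rail',rect(c,mask(c,[18,120,100],[35,255,255],[215,190,255,240]),.1))
print('key',rect(c,mask(c,[3,120,100],[17,255,255],[300,160,335,195]),.1))
print('ctrl',rect(c,mask(c,[0,0,150],[179,80,255],[350,140,425,225]),.07))
print('stand',rect(c,mask(c,[0,0,70],[179,60,160],[300,160,335,195]),.034))
print('base',rect(c,mask(c,[0,0,150],[179,70,255],[215,150,270,250]),.012))
print('lock',ray(c,[387,183],.072))
E
```

```text
cass [454.9  -3.8  81.   34.1  41.8]
rail [503.  219.1  68.5  19.3  -8.6]
key [601.1 -16.1  27.5  16.6  40.9]
ctrl [ 577.3 -227.3  153.8  123.    16.8]
stand [614.1 -23.  107.7 105.1  -2.9]
base [576.1 209.4 297.4  91.4  -8.7]
lock [[ 0.57449039 -0.22662968  0.072     ]]
```

```bash
python3 -m crank '[[[0,0,0],[2.66,3.2,0],-1],[[0,0,0],[2.66,3.2,0],-1],[[0,0,0],[2.66,3.2,0],-1],[[0,0,0],[2.66,3.2,0],-1],[[0,0,0],[2.66,3.2,0],-1],[[0,0,0],[2.66,3.2,0],-1],[[0,0,0],[2.66,3.2,0],-1],[[0,0,0],[2.66,3.2,0],-1]]'
python3 -m crank '[[[0,0,0],[2.66,3.2,0],-1],[[0,0,0],[2.66,3.2,0],-1],[[0,0,0],[2.66,3.2,0],-1],[[0,0,0],[2.66,3.2,0],-1],[[0,0,0],[2.66,3.2,0],-1],[[0,0,0],[2.66,3.2,0],-1],[[0,0,0],[2.66,3.2,0],-1],[[0,0,0],[2.66,3.2,0],-1]]'
python3 -m crank '[[[0,0,-7.8],[0,0,0],-1],[[0,0,-7.8],[0,0,0],-1],[[0,0,-7.8],[0,0,0],-1],[[0,0,-7.8],[0,0,0],-1],[[0,0,-7.8],[0,0,0],-1],[[0,0,-7.8],[0,0,0],-1],[[0,0,-7.8],[0,0,0],-1],[[0,0,-7.8],[0,0,0],-1]]'
python3 - <<'E'
from plant import r
from h import *
s=r.get_state();print(s['joints'],s['tcp_pos'],s['eef_rot'],s['time_s'])
c=wrist(r,'w1');np.savez('w1.npz',**{k:v for k,v in c.items() if k!='s'});print(c['hand_eye'])
E
```

```text
time_s: 0.9
tcp_pos: [0.3484, 0.3137, 0.2261]
eef_rot: [180.0, 0.0, -20.9]
contact_force: [0.3, 0.3, 0.1]
gripper_width: 0.0875
gripper_force: 0.0
time_s: 1.7
tcp_pos: [0.4558, -0.0013, 0.2263]
eef_rot: [-180.0, -0.0, -20.9]
contact_force: [1.8, 1.3, -0.7]
gripper_width: 0.0878
gripper_force: 0.0
time_s: 2.5
tcp_pos: [0.4555, 0.0003, 0.226]
eef_rot: [-180.0, 0.0, 41.8]
contact_force: [0.6, -1.3, -0.8]
gripper_width: 0.0875
gripper_force: 0.0
[ 2.49355491e+01 -6.43415916e-01 -2.56531937e+01 -1.14465288e-02
 -6.50201957e+01  1.06880452e+02] [4.55480976e-01 3.29315394e-04 2.25988874e-01] [-1.79981370e+02  2.56703331e-02  4.18111686e+01] 2.5
[[ 5.52581302e-04 -9.69874689e-01 -2.43603739e-01  6.65352159e-02]
 [ 9.99999297e-01  2.80322172e-04  1.15229567e-03 -1.08463426e-04]
 [-1.04929488e-03 -2.43604205e-01  9.69874162e-01 -1.59427288e-01]
 [ 0.00000000e+00  0.00000000e+00  0.00000000e+00  1.00000000e+00]]
```

View pics/w1.png

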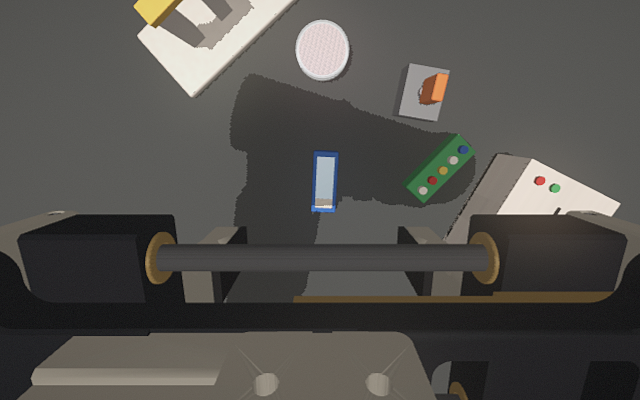

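The cassette is under the gripper at (325,182), roughly aligned with it. The key handle is at (433,88) and the stand at (425,93).

Run:
```python
from h import *
c=dict(np.load('w1.npz'))
m=mask(c,[95,40,60],[130,255,255],[295,140,355,220]);m=cv2.morphologyEx(m,cv2.MORPH_CLOSE,np.ones((9,9)))
print('cass z20',rect(c,m,.02),'z10',rect(c,m,.01))
for f in ('top0','side0'):
    t=dict(np.load(f+'.npz')); b=[290,205,340,255] if f[0]=='t' else [270,210,310,240]
    m=mask(t,[95,40,60],[130,255,255],b);m=cv2.morphologyEx(m,cv2.MORPH_CLOSE,np.ones((5,5)));print(f,rect(t,m,.02))
t=dict(np.load('side0.npz'));print('rail side',rect(t,mask(t,[18,120,100],[35,255,255],[290,150,330,170]),.1))
print('key',rect(c,mask(c,[3,120,200],[17,255,255],[400,50,460,120]),.1))
print('stand',rect(c,mask(c,[0,0,110],[179,40,255],[390,55,460,130]),.034))
```

```text
cass z20 [456.6  -3.3  82.2  33.   39. ] z10 [455.2  -4.6  84.5  33.9  39. ]
top0 [454.9  -3.9  82.6  35.5  38.7]
side0 [454.1 -11.6  94.7  54.2  40.2]
rail side [502.1 218.4  72.6  41.1  -8.8]
key [605.4 -12.4  23.4  10.1  32.6]
stand [612.2 -16.5  56.5  47.2  32.6]
```

```bash
python3 -m crank '[[[0,0,2.8],[0,0,0],-1],[[0,0,0],[-0.2,0.35,4],-1],[[0,0,0],[0,0,4],-1],[[0,0,0],[0,0,4],-1],[[0,0,0],[0,0,3],-1],[[0,0,0],[0,0,2.5],-1],[[0,0,0],[0,0,1.5],-1],[[0,0,0],[0,0,0.8],-1]]' 20
python3 -m crank '[[[0,0,0],[0,0,0],0.3],[[0,0,0],[0,0,0],0.3],[[0,0,0],[0,0,0],0.3],[[0,0,0],[0,0,0],0.3],[[0,0,0],[0,0,0],0.3],[[0,0,0],[0,0,0],0.3],[[0,0,0],[0,0,0],0.3]]' 20
```

```text
time_s: 3.35
tcp_pos: [0.4554, -0.004, 0.0268]
eef_rot: [-180.0, 0.1, 38.6]
contact_force: [0.7, -0.3, 1.4]
gripper_width: 0.0877
gripper_force: 0.0
time_s: 4.05
tcp_pos: [0.4565, -0.0035, 0.0284]
eef_rot: [180.0, -0.0, 38.7]
contact_force: [0.5, 0.1, 0.5]
gripper_width: 0.0374
gripper_force: 0.0
```

```bash
python3 -m crank '[[[0,0,0],[0,0,0],0.8],[[0,0,0],[0,0,0],0.8],[[0,0,0],[0,0,0],0.8],[[0,0,0],[0,0,0],0.8]]' 20
python3 -m crank '[[[0,0,0],[0,0,-1],0.8],[[0,0,0],[0,0,-3],0.8],[[0,0,0],[0,0,-4],0.8],[[0,0,0],[0,0,-4],0.8],[[0,0,0],[0,0,-4],0.8],[[0,0,0],[0,0,-2],0.8],[[0,0,0],[0,0,0],0.8]]'
python3 - <<'E'
from plant import r
from h import *
c=wrist(r,'w2');s=c['s'];print(s['joints'],s['tcp_pos'],s['eef_rot'])
m=mask(c,[95,40,60],[130,255,255]);cv2.imwrite('pics/m2.png',m)
E
```

```text
time_s: 4.45
tcp_pos: [0.4564, -0.0036, 0.0282]
eef_rot: [-180.0, 0.0, 38.7]
contact_force: [0.0, -0.3, 0.6]
gripper_width: 0.0097
gripper_force: 0.0
time_s: 5.15
tcp_pos: [0.4581, -0.0031, 0.2125]
eef_rot: [179.9, -0.4, 38.7]
contact_force: [0.5, 0.2, 0.4]
gripper_width: 0.0087
gripper_force: 0.0
[ 2.44021166e+01 -3.04962501e-02 -2.69299334e+01  5.41700974e-02
 -6.26965389e+01  1.04296481e+02] [ 0.45809007 -0.00314419  0.2124855 ] [179.85341766  -0.37957168  38.72376091]
```

View pics/w2.png

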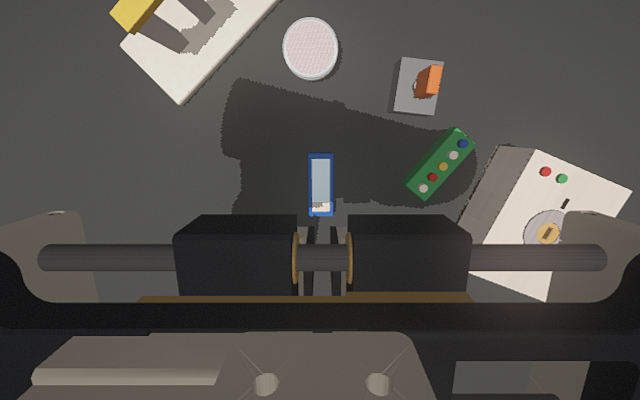

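The fingers are shut and empty. The cassette is still on the bench at (320,184), so I'll measure it again before trying another grasp.

Run:
```python
from plant import r
from h import *
c=wrist(r)
m=mask(c,[95,40,60],[130,255,255],[295,140,345,222]);m=cv2.morphologyEx(m,cv2.MORPH_CLOSE,np.ones((9,9)))
print('wrist',rect(c,m,.02)); k=c['range_z'];print(k[165,320],k[184,320],k[184,280],k[240,310:330:4])
P=np.linalg.inv(c['intrinsics'])@[320,170,1]*k[170,320];print('depth pt',c['W']@[*P,1])
P=np.linalg.inv(c['intrinsics'])@[280,184,1]*k[184,280];print('bench pt',c['W']@[*P,1])
t=r.capture('side');cv2.imwrite('pics/s2.png',cv2.resize(t['color'][130:290,200:440,::-1],None,fx=3,fy=3))
print(r.get_state()['gripper_width'],c['intrinsics'][0])
```

```text
wrist [456.3  -3.   80.6  32.2  39.3]
0.3487322 0.35411742 0.37347987 [0.1458369  0.39389205 0.39363593 0.39392248 0.39341906]
depth pt [0.46914494 0.00880251 0.02154202 1.        ]
bench pt [0.42031065 0.03628424 0.00246248 1.        ]
0.008812629436273178 [287.95079904   0.         321.87532911]
```

View pics/s2.png

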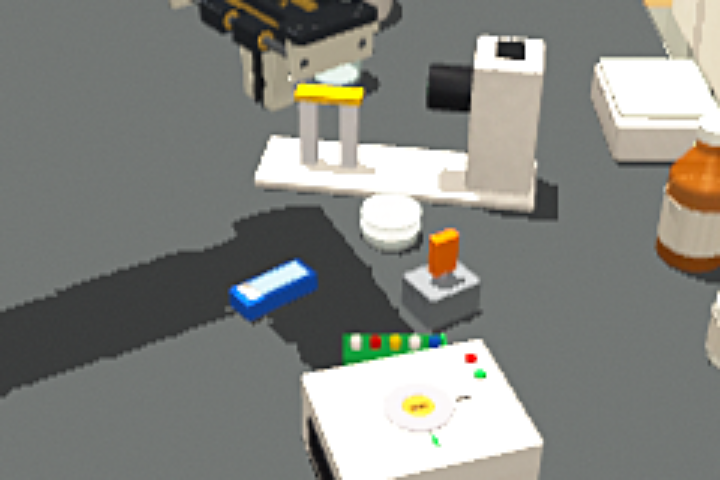

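Run:
```python
from plant import r
from h import *
c=wrist(r);d=c['range_z'];v,u=np.mgrid[:400,:640]
P=np.stack([u*d,v*d,d],-1)@np.linalg.inv(c['intrinsics']).T
Q=P@c['hand_eye'][:3,:3].T+c['hand_eye'][:3,3]
ok=(d>0)&(Q[...,2]<.06)&(Q[...,2]>-.05)&(abs(Q[...,1])<.06)&(abs(Q[...,0])<.06)
q=Q[ok];i=np.argsort(-q[:,2])
print(ok.sum());print(np.round(np.c_[q,u[ok],v[ok]][i[:200:14]],3))
cv2.imwrite('pics/wc.png',cv2.resize(c['color'][190:330,220:420,::-1],None,fx=4,fy=4))
```

```text
1048
[[ 1.10e-02  8.00e-03 -1.00e-03  3.35e+02  2.26e+02]
 [ 1.10e-02 -7.00e-03 -3.00e-03  3.10e+02  2.27e+02]
 [ 1.10e-02  7.00e-03 -5.00e-03  3.34e+02  2.28e+02]
 [ 1.10e-02 -5.00e-03 -7.00e-03  3.13e+02  2.29e+02]
 [ 1.10e-02  7.00e-03 -7.00e-03  3.35e+02  2.30e+02]
 [ 1.20e-02 -1.10e-02 -8.00e-03  3.02e+02  2.28e+02]
 [ 1.30e-02 -1.30e-02 -9.00e-03  2.99e+02  2.28e+02]
 [ 1.30e-02 -1.40e-02 -9.00e-03  2.97e+02  2.28e+02]
 [ 1.20e-02  1.00e-02 -1.00e-02  3.40e+02  2.29e+02]
 [ 1.20e-02  1.10e-02 -1.10e-02  3.42e+02  2.30e+02]
 [ 1.30e-02 -1.30e-02 -1.10e-02  2.98e+02  2.29e+02]
 [ 1.30e-02  8.00e-03 -1.20e-02  3.37e+02  2.30e+02]
 [ 1.30e-02  9.00e-03 -1.20e-02  3.39e+02  2.30e+02]
 [ 1.10e-02  8.00e-03 -1.30e-02  3.36e+02  2.33e+02]
 [ 1.10e-02  7.00e-03 -1.40e-02  3.34e+02  2.34e+02]]
```

View pics/wc.png

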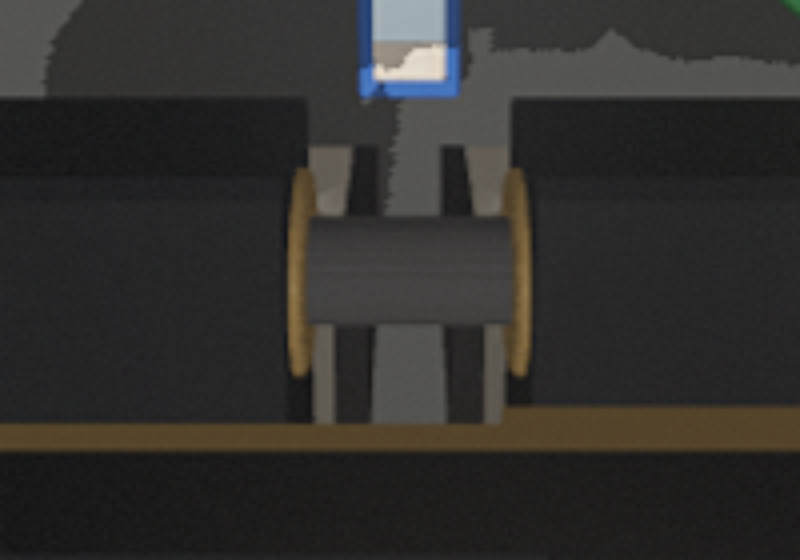

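The wrist depth and the side view both put the real fingertips about 0–8 mm ahead of the TCP, not 25 mm, so the fingers closed above the cassette. I'll open, go back down, and feel for the bench to calibrate the tip offset.

```bash
python3 -m crank '[[[0,0,0],[0,0,2],-1],[[0,0,0],[0,0,2],-1],[[0,0,0],[0,0,2],-1],[[0,0,0],[0,0,2],-1],[[0,0,0],[0,0,2],-1],[[0,0,0],[0,0,2],-1],[[0,0,0],[0,0,2],-1],[[0,0,0],[0,0,2],-1]]'
python3 -m crank '[[[0,0,0],[0,0,1],-1],[[0,0,0],[0,0,1],-1],[[0,0,0],[0,0,0.5],-1],[[0,0,0],[0,0,0],-1]]'
python3 -m crank '[[[0,0,0],[0,0,0.4],-1],[[0,0,0],[0,0,0.2],-1],[[0,0,0],[0,0,0.2],-1],[[0,0,0],[0,0,0],-1]]'
```

```text
time_s: 6.15
tcp_pos: [0.4555, -0.004, 0.0466]
eef_rot: [-180.0, 0.1, 38.7]
contact_force: [0.5, -0.5, -0.1]
gripper_width: 0.0674
gripper_force: 0.0
time_s: 6.55
tcp_pos: [0.4561, -0.0037, 0.0228]
eef_rot: [-180.0, 0.1, 38.7]
contact_force: [-0.2, 0.9, -0.1]
gripper_width: 0.0872
gripper_force: 0.0
time_s: 6.95
tcp_pos: [0.4564, -0.0036, 0.0153]
eef_rot: [180.0, -0.0, 38.7]
contact_force: [-0.7, 0.5, -1.0]
gripper_width: 0.0878
gripper_force: 0.0
```

```bash
python3 -m crank '[[[0,0,0],[0,0,0.2],-1],[[0,0,0],[0,0,0.1],-1],[[0,0,0],[0,0,0],-1]]'
python3 -m crank '[[[0,0,0],[0,0,0.2],-1],[[0,0,0],[0,0,0],-1],[[0,0,0],[0,0,0],-1]]'
python3 -m crank '[[[0,0,0],[0,0,0.2],-1],[[0,0,0],[0,0,0],-1],[[0,0,0],[0,0,0],-1]]'
```

```text
time_s: 7.25
tcp_pos: [0.4563, -0.0036, 0.0122]
eef_rot: [-180.0, 0.0, 38.7]
contact_force: [-0.5, 0.4, 0.3]
gripper_width: 0.0874
gripper_force: 0.0
time_s: 7.55
tcp_pos: [0.4563, -0.0036, 0.0102]
eef_rot: [-180.0, 0.0, 38.7]
contact_force: [-0.9, 0.4, 0.4]
gripper_width: 0.0875
gripper_force: 0.0
time_s: 7.85
tcp_pos: [0.4563, -0.0036, 0.0082]
eef_rot: [-180.0, 0.0, 38.7]
contact_force: [-0.0, 0.5, -0.7]
gripper_width: 0.0874
gripper_force: 0.0
```

```bash
python3 -m crank '[[[0,0,0],[0,0,0.2],-1],[[0,0,0],[0,0,0],-1]]'
python3 -m crank '[[[0,0,0],[0,0,0.2],-1],[[0,0,0],[0,0,0],-1]]'
python3 -m crank '[[[0,0,0],[0,0,0.15],-1],[[0,0,0],[0,0,0],-1]]'
```

```text
time_s: 8.05
tcp_pos: [0.4562, -0.0036, 0.0061]
eef_rot: [-180.0, 0.0, 38.7]
contact_force: [0.2, -0.6, 0.1]
gripper_width: 0.0877
gripper_force: 0.0
time_s: 8.25
tcp_pos: [0.4562, -0.0036, 0.004]
eef_rot: [-180.0, 0.0, 38.7]
contact_force: [0.0, 0.3, 0.8]
gripper_width: 0.0878
gripper_force: 0.0
time_s: 8.45
tcp_pos: [0.4563, -0.0036, 0.0026]
eef_rot: [-180.0, 0.0, 38.7]
contact_force: [-0.4, -0.4, 0.5]
gripper_width: 0.088
gripper_force: 0.0
```

```bash
python3 -m crank '[[[0,0,0],[0,0,0],0.8],[[0,0,0],[0,0,0],0.8],[[0,0,0],[0,0,0],0.8],[[0,0,0],[0,0,0],0.8],[[0,0,0],[0,0,0],0.8],[[0,0,0],[0,0,0],0.8],[[0,0,0],[0,0,0],0.8],[[0,0,0],[0,0,0],0.8]]' 20
```

```text
time_s: 9.25
tcp_pos: [0.4564, -0.0036, 0.0028]
eef_rot: [-180.0, -0.0, 38.7]
contact_force: [-1.1, -0.7, -0.4]
gripper_width: 0.0317
gripper_force: 20.0
```

```bash
python3 -m crank '[[[0,0,0],[0,0,-2],0.8],[[0,0,0],[0,0,-4],0.8],[[0,0,0],[0,0,-4],0.8],[[0,0,0],[0,0,-4],0.8],[[0,0,0],[0,0,-4],0.8],[[0,0,0],[0,0,-2],0.8]]'
python3 -m crank '[[[0,0,7.9],[0,0,0],0.8],[[0,0,7.9],[0,0,0],0.8],[[0,0,7.9],[0,0,0],0.8],[[0,0,7.9],[0,0,0],0.8],[[0,0,7.9],[0,0,0],0.8],[[0,0,7.9],[0,0,0],0.8]]'
python3 -m crank '[[[0,0,0],[-1.13,-3.78,0],0.8],[[0,0,0],[-1.13,-3.78,0],0.8],[[0,0,0],[-1.13,-3.78,0],0.8],[[0,0,0],[-1.13,-3.78,0],0.8],[[0,0,0],[-1.13,-3.78,0],0.8],[[0,0,0],[-1.13,-3.78,0],0.8],[[0,0,0],[0,0,0],0.8],[[0,0,0],[0,0,0],0.8]]'
python3 - <<'E'
from plant import r
from h import *
c=wrist(r,'w3');s=c['s'];print(s['tcp_pos'],s['eef_rot'],s['gripper_width'])
print('rail',rect(c,mask(c,[18,120,100],[35,255,255]),.1))
T=np.linalg.inv(c['hand_eye'])
m=mask(c,[95,100,60],[130,255,255],[270,150,370,240]);k=max(cv2.findContours(m,0,1)[0],key=cv2.contourArea);print(cv2.boundingRect(k))
E
```

```text
time_s: 9.85
tcp_pos: [0.4575, -0.0034, 0.2064]
eef_rot: [179.9, -0.3, 38.7]
contact_force: [0.6, 0.3, -0.7]
gripper_width: 0.0319
gripper_force: 20.0
time_s: 10.45
tcp_pos: [0.4561, -0.0036, 0.2026]
eef_rot: [-180.0, 0.0, -9.0]
contact_force: [0.5, 0.4, -0.7]
gripper_width: 0.0319
gripper_force: 20.0
time_s: 11.25
tcp_pos: [0.4231, 0.2314, 0.2023]
eef_rot: [180.0, 0.0, -8.6]
contact_force: [-0.1, -0.4, -0.5]
gripper_width: 0.0318
gripper_force: 20.0
[0.42310476 0.2314392  0.20228795] [ 1.79950986e+02  4.16371750e-02 -8.59643527e+00] 0.03180425780497416
rail [493.9 222.6  46.5  18.8  -9.1]
(291, 178, 63, 62)
```

View pics/w3.png

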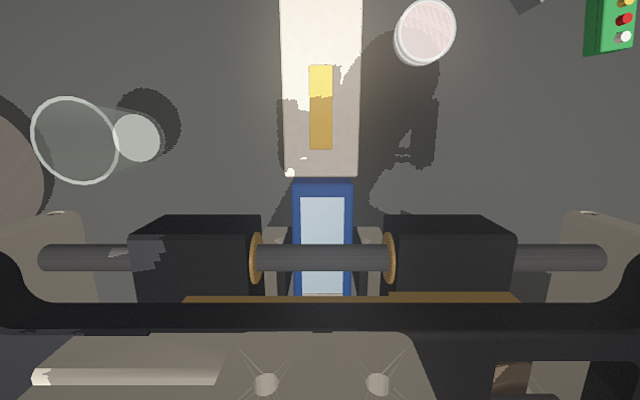

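The cassette is held squarely at (322,240), with its front edge at rows 179–183. The rail top spans (309–332, 65–150).

Run:
```python
from plant import r
from h import *
c=wrist(r);s=c['s'];z=s['tcp_pos'][2]
m=mask(c,[15,80,60],[35,255,255],[295,50,345,165]);print(cv2.boundingRect(m),rect(c,m,.1))
print('front bottom L/R',[np.round(((np.linalg.inv(T_tool(s))@[*p,1])[:3])*1000,1) for p in ray(c,[[293,179.5],[352,179.5]],z-.0028)])
m=mask(c,[95,100,60],[130,255,255],[270,150,370,240]);g=m>0
for row in (186,205,215,225): x=np.where(g[row])[0]; p=ray(c,[[x.min(),row],[x.max()+1,row]],z+.0172); print(row,[np.round(((np.linalg.inv(T_tool(s))@[*q,1])[:2])*1000,1) for q in p])
```

```text
(308, 65, 24, 85) [504.7 221.1  69.6  19.5  -8.5]
front bottom L/R [array([ 37.2, -17.5,   2.8]), array([37.3, 16.2,  2.8])]
186 [array([ 37.5, -16.5]), array([37.5, 14.7])]
205 [array([ 27.6, -16.3]), array([27.6, 14.9])]
215 [array([ 22.2, -16.4]), array([22.2, 15.1])]
225 [array([ 16.8, -16.5]), array([16.8, 15.2])]
```

```bash
python3 -m crank '[[[0,0,0],[2.5,0,0],0.8],[[0,0,0],[3,-0.08,0],0.8],[[0,0,0],[2.78,0,0],0.8],[[0,0,0],[0,0,2.5],0.8],[[0,0,0],[0,0,3],0.8],[[0,0,0],[0,0,2.5],0.8],[[0,0,0],[0,0,1.3],0.8],[[0,0,0],[0,0,0.2],0.8]]'
python3 -m crank '[[[0,0,0],[0,0,0.15],0.8],[[0,0,0],[0,0,0],0.8],[[0,0,0],[0,0,0],0.8]]'
python3 -m crank '[[[0,0,0],[0,0,0.15],0.8],[[0,0,0],[0,0,0],0.8]]'
```

```text
time_s: 12.15
tcp_pos: [0.505, 0.2177, 0.1064]
eef_rot: [179.9, 0.1, -8.8]
contact_force: [0.2, -0.1, -0.7]
gripper_width: 0.032
gripper_force: 20.0
time_s: 12.45
tcp_pos: [0.5062, 0.2196, 0.1075]
eef_rot: [-179.9, -0.1, -8.7]
contact_force: [0.4, 0.6, -0.7]
gripper_width: 0.0317
gripper_force: 20.0
time_s: 12.65
tcp_pos: [0.5057, 0.2193, 0.1051]
eef_rot: [-180.0, -0.0, -8.7]
contact_force: [-0.1, -0.4, -0.7]
gripper_width: 0.0319
gripper_force: 20.0
```

```bash
python3 -m crank '[[[0,0,0],[0,0,0.15],0.8],[[0,0,0],[0,0,0],0.8],[[0,0,0],[0,0,0],0.8]]'
python3 -m crank '[[[0,0,0],[0,0,0.1],0.8],[[0,0,0],[0,0,0],0.8],[[0,0,0],[0,0,0],0.8]]'
```

```text
time_s: 12.95
tcp_pos: [0.5056, 0.2191, 0.1032]
eef_rot: [180.0, 0.0, -8.7]
contact_force: [0.1, -0.5, -1.0]
gripper_width: 0.0321
gripper_force: 20.0
time_s: 13.25
tcp_pos: [0.5057, 0.2192, 0.1028]
eef_rot: [-180.0, -0.0, -8.7]
contact_force: [-1.5, -0.4, 5.5]
gripper_width: 0.0322
gripper_force: 20.0
```

```bash
python3 -m crank '[[[0,0,0],[0,0,0],-0.3],[[0,0,0],[0,0,0],-0.3],[[0,0,0],[0,0,0],-0.3],[[0,0,0],[0,0,0],-0.3],[[0,0,0],[0,0,0],-0.3],[[0,0,0],[0,0,-0.5],-0.3],[[0,0,0],[0,0,-2],-0.3],[[0,0,0],[0,0,-3],-0.3]]'
python3 -m crank '[[[0,0,0],[0,0,-3],-0.3],[[0,0,0],[0,0,-3],-0.3],[[0,0,0],[-4,0,0],-0.3],[[0,0,0],[-4,0,0],-0.3],[[0,0,0],[0,0,0],-0.3]]'
python3 - <<'E'
from plant import r
from h import *
c=wrist(r);s=c['s'];print(s['tcp_pos'],s['eef_rot'])
m=mask(c,[95,40,60],[130,255,255],[270,20,370,225]);m=cv2.morphologyEx(m,cv2.MORPH_CLOSE,np.ones((15,15)));print(rect(c,m,.12))
t=r.capture('top');m=mask(t,[95,40,60],[130,255,255],[210,180,260,245]);m=cv2.morphologyEx(m,cv2.MORPH_CLOSE,np.ones((5,5)));print('top',rect(t,m,.12))
t=r.capture('side');cv2.imwrite('pics/s4.png',np.vstack([cv2.resize(t['color'][130:230,260:400,::-1],None,fx=3,fy=3),cv2.resize(c['color'][0:225,180:460,::-1],(420,300))]))
E
```

```text
time_s: 14.05
tcp_pos: [0.5047, 0.2184, 0.1567]
eef_rot: [179.8, 0.1, -8.7]
contact_force: [0.9, 0.1, -0.3]
gripper_width: 0.0571
gripper_force: 0.0
time_s: 14.55
tcp_pos: [0.4235, 0.2311, 0.2182]
eef_rot: [-179.9, 0.0, -8.6]
contact_force: [0.2, 0.4, 1.0]
gripper_width: 0.0568
gripper_force: 0.0
[0.42346989 0.23109161 0.21819213] [-1.79904953e+02  1.28262763e-02 -8.61562900e+00]
[505.1 220.3  78.2  31.5  -8.8]
top [515.6 216.4  54.8  36.1  -9.4]
```

View pics/s4.png

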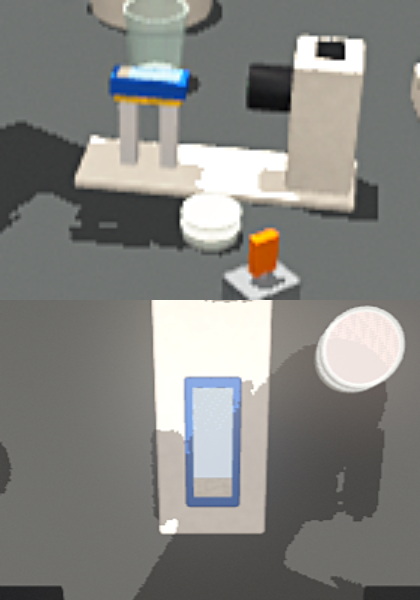

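The cassette lies flat on the rail at (505.1, 220.3) mm with the rail at (504.7, 221.1), so it is centred. Next is the key.

```bash
python3 -m crank '[[[0,0,0],[2.44,3.75,0],-0.3],[[0,0,0],[2.44,3.75,0],-0.3],[[0,0,0],[2.44,3.75,0],-0.3],[[0,0,0],[2.44,3.75,0],-0.3],[[0,0,0],[2.44,3.75,0],-0.3],[[0,0,0],[2.44,3.75,0],-0.3],[[0,0,0],[2.44,3.75,0],-0.3]]'
python3 -m crank '[[[0,0,-8.2],[0,0,0],-0.3],[[0,0,-8.2],[0,0,0],-0.3],[[0,0,-8.2],[0,0,0],-0.3],[[0,0,-8.2],[0,0,0],-0.3],[[0,0,-8.2],[0,0,0],-0.3],[[0,0,0],[0,0,0],-0.3],[[0,0,0],[0,0,0],-0.3]]'
python3 - <<'E'
from plant import r
from h import *
c=wrist(r,'w5');s=c['s'];print(s['joints'],s['tcp_pos'],s['eef_rot'])
np.savez('w5.npz',**{k:v for k,v in c.items() if k!='s'})
E
```

```text
time_s: 15.4
tcp_pos: [0.5569, -0.0567, 0.217]
eef_rot: [180.0, 0.0, -8.8]
contact_force: [-0.2, 0.9, 0.9]
gripper_width: 0.0572
gripper_force: 0.0
time_s: 16.1
tcp_pos: [0.556, -0.0546, 0.2169]
eef_rot: [-180.0, 0.0, 32.0]
contact_force: [-0.0, 0.2, -0.7]
gripper_width: 0.0568
gripper_force: 0.0
[ 1.44744787e+01  1.00360163e+01 -1.49682481e+01  7.27694936e-03
 -6.50334951e+01  1.07535172e+02] [ 0.55604482 -0.05459372  0.21691862] [-1.79994912e+02  3.79921819e-02  3.20127260e+01]
```

View pics/w5.png

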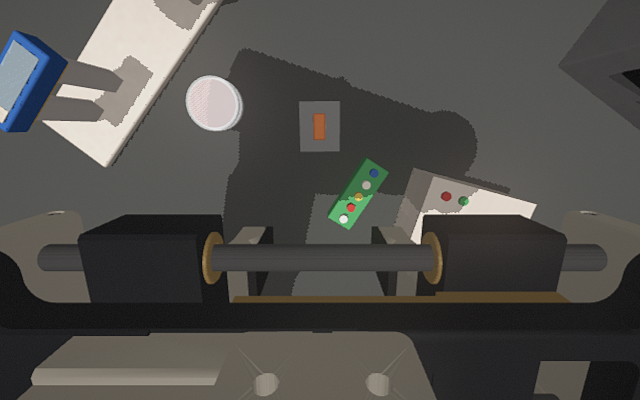

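The key handle is at (319,126), seen from almost straight above, and the stand fills (300–340, 101–151).

Run:
```python
from h import *
c=dict(np.load('w5.npz'))
k=rect(c,mask(c,[3,100,80],[17,255,255],[300,100,342,152]),.082);print('key',k)
m=mask(c,[0,0,75],[179,60,200],[292,92,348,158])|mask(c,[3,100,80],[17,255,255],[300,100,342,152]);print('stand',rect(c,m,.034))
s=np.array([556.0,-54.6]);d=k[:2]-s;y=np.radians(32)
print('tool shift mm',d@[np.cos(y),np.sin(y)],d@[np.sin(y),-np.cos(y)])
```

```text
key [611.6 -15.8  24.9  11.   32. ]
stand [611.6 -16.2  55.8  46.4  32. ]
tool shift mm 67.71234159854565 -3.4407550395031206
```

```bash
python3 -m crank '[[[0,0,0],[3.4,-0.17,0],-0.3],[[0,0,0],[3.35,-0.16,0],-0.3],[[0,0,0],[0,0,3],-0.3],[[0,0,0],[0,0,4],-0.3],[[0,0,0],[0,0,4],-0.3],[[0,0,0],[0,0,3],-0.3],[[0,0,0],[0,0,2],-0.3],[[0,0,0],[0,0,1],-0.3]]' 15
python3 -m crank '[[[0,0,0],[0,0,0],1],[[0,0,0],[0,0,0],1],[[0,0,0],[0,0,0],1],[[0,0,0],[0,0,0],1],[[0,0,0],[0,0,0],1],[[0,0,0],[0,0,0],1],[[0,0,0],[0,0,0],1],[[0,0,0],[0,0,0],1]]' 15
```

```text
time_s: 16.95
tcp_pos: [0.61, -0.0156, 0.045]
eef_rot: [-179.9, 0.2, 32.1]
contact_force: [-0.9, -1.0, -0.1]
gripper_width: 0.0567
gripper_force: 0.0
time_s: 17.75
tcp_pos: [0.6113, -0.0153, 0.0477]
eef_rot: [180.0, -0.0, 32.3]
contact_force: [0.3, -1.7, 2.8]
gripper_width: 0.012
gripper_force: 15.0
```

```bash
python3 -m crank '[[[0,0,0],[0,0,0],1],[[0,0,0],[0,0,0],1],[[0,0,0],[0,0,-1],1],[[0,0,0],[0,0,-2],1],[[0,0,0],[0,0,-3],1],[[0,0,0],[0,0,-3],1],[[0,0,0],[0,0,-3],1],[[0,0,0],[0,0,-3],1]]' 60
python3 -m crank '[[[0,0,0],[-3.5,2.37,0],1],[[0,0,0],[-3.5,2.37,0],1],[[0,0,0],[-3.5,2.37,0],1],[[0,0,0],[-3.5,2.37,0],1],[[0,0,0],[-3.5,2.37,0],1],[[0,0,0],[-3.5,2.37,0],1]]'
python3 -m crank '[[[0,0,7.7],[0,0,0],1],[[0,0,7.7],[0,0,0],1],[[0,0,0],[0,0,0],1],[[0,0,0],[0,0,0],1],[[0,0,0],[0,0,0],1]]'
python3 - <<'E'
from plant import r
from h import *
c=wrist(r,'w6');s=c['s'];print(s['joints'],s['tcp_pos'],s['eef_rot'])
np.savez('w6.npz',**{k:v for k,v in c.items() if k!='s'})
a=c['color'][:,:,::-1];cv2.imwrite('pics/w6b.png',np.vstack([cv2.resize(a[40:240,170:470],(600,400))]))
E
```

```text
time_s: 18.55
tcp_pos: [0.6103, -0.015, 0.1981]
eef_rot: [-179.9, 0.0, 32.3]
contact_force: [0.2, -0.3, -0.1]
gripper_width: 0.0119
gripper_force: 60.0
time_s: 19.15
tcp_pos: [0.5082, -0.2485, 0.197]
eef_rot: [-179.9, 0.0, 32.3]
contact_force: [0.6, -0.1, -0.1]
gripper_width: 0.0114
gripper_force: 60.0
time_s: 19.65
tcp_pos: [0.5094, -0.2472, 0.1971]
eef_rot: [-180.0, 0.0, 17.1]
contact_force: [-0.0, 0.9, -0.1]
gripper_width: 0.0115
gripper_force: 60.0
[-6.09535634e+00  1.16017872e+01 -1.56935930e+01 -1.43794275e-02
 -6.27240066e+01  1.13200698e+02] [ 0.50944758 -0.2472081   0.19712824] [-1.79980617e+02  1.27855774e-02  1.70987517e+01]
```

View pics/w6b.png

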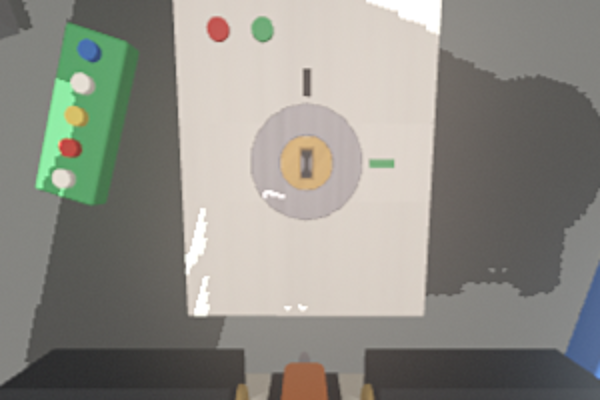

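The brass lock face is at full-frame pixel (323,121). The slot is aligned with tool x, the green mark lies clockwise of it, and the key handle is at about (322,230).

Run:
```python
from plant import r
from h import *
c=dict(np.load('w6.npz'));s=r.get_state()
br=mask(c,[12,70,100],[28,255,255],[300,100,346,145]);k=cv2.convexHull(np.vstack(cv2.findContours(br,0,1)[0]))
lm=np.zeros_like(br);cv2.fillConvexPoly(lm,k,255)
P=ray(c,k[:,0],.072)[:,:2]*1000;print('brass',cv2.minEnclosingCircle(P.astype(np.float32)),rect(c,lm,.072))
sl=cv2.bitwise_and(cv2.bitwise_not(br),cv2.erode(lm,np.ones((3,3))));print('slot',rect(c,sl,.072))
h=mask(c,[0,0,90],[179,60,255],[240,80,370,165]); 
bl=mask(c,[0,0,0],[179,90,90],[310,66,336,92]);print('black mark',rect(c,bl,.07))
gr=mask(c,[40,60,60],[85,255,255],[350,112,372,130]);print('green',rect(c,gr,.07))
ed=mask(c,[3,100,50],[17,255,255],[290,205,360,245])>0
Ti=np.linalg.inv(T_tool(s))
for row in (224,228,232,236):
    x=np.where(ed[row])[0]
    if len(x): print(row,[np.round((Ti@[*q,1])[:2]*1000,1) for q in ray(c,[[x.min(),row],[x.max()+1,row]],s['tcp_pos'][2]+.0343)])
```

```text
brass ((578.6747436523438, -226.39768981933594), 12.549960136413574) [ 578.7 -226.6   23.9   23.    17.1]
slot [ 578.2 -226.2   12.     4.8   17.3]
black mark [ 608.1 -217.5    1.9    0.   -72.9]
green [ 589.  -261.1   10.7    2.8  -72.9]
224 [array([23.5, -4.6]), array([23.5,  4.1])]
228 [array([21.6, -5.1]), array([21.6,  4.6])]
232 [array([19.6, -5.6]), array([19.6,  4.6])]
236 [array([17.6, -5.6]), array([17.6,  5.1])]
```

```bash
python3 -m crank '[[[0,0,0],[3.6,0.04,0],1],[[0,0,0],[3.6,0,0],1],[[0,0,0],[0,0,2],1],[[0,0,0],[0,0,3],1],[[0,0,0],[0,0,2],1],[[0,0,0],[0,0,1],1],[[0,0,0],[0,0,0],1],[[0,0,0],[0,0,0],1]]'
python3 - <<'E'
from plant import r
s=r.get_state();print(s['tcp_pos'],s['eef_rot'],s['contact_force'])
E
```

```text
time_s: 20.5
tcp_pos: [0.5791, -0.2271, 0.1181]
eef_rot: [180.0, -0.0, 17.0]
contact_force: [0.5, 0.2, -0.3]
gripper_width: 0.0121
gripper_force: 60.0
[ 0.57909746 -0.22714617  0.11813926] [ 1.79958921e+02 -4.12547240e-02  1.69562390e+01] [ 0.52035489  0.1894025  -0.33581166]
```

```bash
python3 -m crank '[[[0,0,0],[-0.03,-0.06,0.2],1],[[0,0,0],[0,0,0.3],1],[[0,0,0],[0,0,0.2],1],[[0,0,0],[0,0,0],1],[[0,0,0],[0,0,0],1]]'
python3 -m crank '[[[0,0,0],[0,0,0.2],1],[[0,0,0],[0,0,0.1],1],[[0,0,0],[0,0,0],1],[[0,0,0],[0,0,0],1]]'
```

```text
time_s: 21.0
tcp_pos: [0.578, -0.2266, 0.1104]
eef_rot: [180.0, -0.0, 16.9]
contact_force: [-0.2, -0.4, -1.3]
gripper_width: 0.0118
gripper_force: 60.0
time_s: 21.4
tcp_pos: [0.5781, -0.2266, 0.1072]
eef_rot: [180.0, -0.0, 16.9]
contact_force: [1.4, 0.6, -0.9]
gripper_width: 0.0115
gripper_force: 60.0
```

```bash
python3 -m crank '[[[0,0,0],[0,0,0.2],1],[[0,0,0],[0,0,0],1],[[0,0,0],[0,0,0],1]]'
python3 -m crank '[[[0,0,0],[0,0,0.2],1],[[0,0,0],[0,0,0],1],[[0,0,0],[0,0,0],1]]'
python3 -m crank '[[[0,0,0],[0,0,0.2],1],[[0,0,0],[0,0,0],1],[[0,0,0],[0,0,0],1]]'
```

```text
time_s: 21.7
tcp_pos: [0.5781, -0.2265, 0.1052]
eef_rot: [-180.0, -0.0, 16.9]
contact_force: [0.6, 0.7, -0.6]
gripper_width: 0.0118
gripper_force: 60.0
time_s: 22.0
tcp_pos: [0.578, -0.2266, 0.1032]
eef_rot: [-180.0, -0.0, 16.9]
contact_force: [1.0, -0.1, -0.9]
gripper_width: 0.0119
gripper_force: 60.0
time_s: 22.3
tcp_pos: [0.5781, -0.2267, 0.1012]
eef_rot: [180.0, -0.0, 16.9]
contact_force: [1.1, -0.4, -0.7]
gripper_width: 0.0116
gripper_force: 60.0
```

The blade is in the slot with no side force. Next are the pins, with small steps and slight rocking.

```bash
python3 -m crank '[[[0,0,0],[0,0,0.15],1],[[0,0,1.5],[0,0,0.05],1],[[0,0,-3],[0,0,0.05],1],[[0,0,1.5],[0,0,0],1]]'
python3 -m crank '[[[0,0,1.5],[0,0,0.1],1],[[0,0,-3],[0,0,0.1],1],[[0,0,1.5],[0,0,0],1],[[0,0,0],[0,0,0],1]]'
python3 -m crank '[[[0,0,1.5],[0,0,0.1],1],[[0,0,-3],[0,0,0.1],1],[[0,0,1.5],[0,0,0],1],[[0,0,0],[0,0,0],1]]'
```

```text
time_s: 22.7
tcp_pos: [0.5783, -0.227, 0.099]
eef_rot: [180.0, -0.0, 16.8]
contact_force: [0.5, -3.2, 0.5]
gripper_width: 0.0116
gripper_force: 60.0
time_s: 23.1
tcp_pos: [0.5783, -0.2271, 0.0968]
eef_rot: [180.0, -0.0, 16.6]
contact_force: [1.2, -4.1, -0.1]
gripper_width: 0.0119
gripper_force: 60.0
time_s: 23.5
tcp_pos: [0.5785, -0.2272, 0.0951]
eef_rot: [179.9, -0.0, 16.6]
contact_force: [1.6, -5.1, 0.8]
gripper_width: 0.0116
gripper_force: 60.0
```

```bash
python3 -m crank '[[[0,0,0],[0,0.05,0],1],[[0,0,1.5],[0,0,0.1],1],[[0,0,-3],[0,0,0.1],1],[[0,0,1.5],[0,0,0],1]]'
python3 -m crank '[[[0,0,1.5],[0,0,0.1],1],[[0,0,-3],[0,0,0.1],1],[[0,0,1.5],[0,0,0],1],[[0,0,0],[0,0,0],1]]'
python3 -m crank '[[[0,0,1.5],[0,0,0.1],1],[[0,0,-3],[0,0,0.1],1],[[0,0,1.5],[0,0,0],1],[[0,0,0],[0,0,0],1]]'
```

```text
time_s: 23.9
tcp_pos: [0.5785, -0.2272, 0.0932]
eef_rot: [180.0, -0.0, 16.8]
contact_force: [0.9, -3.6, 3.2]
gripper_width: 0.0117
gripper_force: 60.0
time_s: 24.3
tcp_pos: [0.5782, -0.2268, 0.0906]
eef_rot: [-180.0, -0.0, 16.6]
contact_force: [2.8, -1.4, 1.6]
gripper_width: 0.0116
gripper_force: 60.0
time_s: 24.7
tcp_pos: [0.5781, -0.2267, 0.0884]
eef_rot: [-180.0, -0.0, 16.7]
contact_force: [2.1, 0.4, -0.3]
gripper_width: 0.0116
gripper_force: 60.0
```

```bash
python3 -m crank '[[[0,0,1.5],[0,0,0.1],1],[[0,0,-3],[0,0,0.1],1],[[0,0,1.5],[0,0,0],1],[[0,0,0],[0,0,0],1]]'
python3 -m crank '[[[0,0,1.5],[0,0,0.05],1],[[0,0,-3],[0,0,0.05],1],[[0,0,1.5],[0,0,0],1],[[0,0,0],[0,0,0],1]]'
python3 -m crank '[[[0,0,1.5],[0,0,0.05],1],[[0,0,-3],[0,0,0.05],1],[[0,0,1.5],[0,0,0],1],[[0,0,0],[0,0,0],1]]'
```

```text
time_s: 25.1
tcp_pos: [0.5781, -0.2268, 0.0866]
eef_rot: [-180.0, 0.0, 16.7]
contact_force: [2.0, 2.3, 2.6]
gripper_width: 0.0117
gripper_force: 60.0
time_s: 25.5
tcp_pos: [0.5781, -0.2269, 0.0858]
eef_rot: [-180.0, -0.0, 16.7]
contact_force: [1.1, 2.2, 4.8]
gripper_width: 0.0116
gripper_force: 60.0
time_s: 25.9
tcp_pos: [0.5783, -0.227, 0.0856]
eef_rot: [180.0, -0.0, 16.7]
contact_force: [-1.2, 3.3, 9.9]
gripper_width: 0.0119
gripper_force: 60.0
```

The key is home: z is 0.0856 against 0.0857 predicted, with axial force building. Now I'll turn it clockwise.

```bash
python3 -m crank '[[[0,0,0],[0,0,0.1],1],[[0,0,0],[0,0,0],1],[[0,0,5],[0,0,0],1],[[0,0,5],[0,0,0],1],[[0,0,5],[0,0,0],1],[[0,0,5],[0,0,0],1]]'
python3 -m crank '[[[0,0,5],[0,0,0],1],[[0,0,5],[0,0,0],1],[[0,0,5],[0,0,0],1],[[0,0,5],[0,0,0],1],[[0,0,5],[0,0,0],1],[[0,0,5],[0,0,0],1],[[0,0,5],[0,0,0],1],[[0,0,5],[0,0,0],1]]'
python3 - <<'E'
from plant import r
s=r.get_state();print(s['joints'],s['moment'],s['contact_force'])
E
```

```text
time_s: 26.5
tcp_pos: [0.5785, -0.2273, 0.0855]
eef_rot: [180.0, -0.1, -3.4]
contact_force: [-2.2, 3.9, 15.8]
gripper_width: 0.0115
gripper_force: 60.0
time_s: 27.3
tcp_pos: [0.5785, -0.2279, 0.0855]
eef_rot: [180.0, -0.1, -43.4]
contact_force: [-2.7, -0.1, 14.8]
gripper_width: 0.0117
gripper_force: 60.0
[ -3.48511684  22.46161814 -16.44842126   0.10291928 -51.02089892
  50.02101104] [0.24664557 0.83306494 0.0655102 ] [-2.71285516 -0.1447738  14.81678135]
```

```bash
python3 -m crank '[[[0,0,5],[0,0,0],1],[[0,0,5],[0,0,0],1],[[0,0,5],[0,0,0],1],[[0,0,5],[0,0,0],1],[[0,0,5],[0,0,0],1],[[0,0,5],[0,0,0],1],[[0,0,5],[0,0,0],1],[[0,0,0],[0,0,0],1]]'
python3 -m crank '[[[0,0,4],[0,0,0],1],[[0,0,3],[0,0,0],1],[[0,0,0],[0,0,0],1],[[0,0,0],[0,0,0],1]]'
python3 - <<'E'
from plant import r
from h import *
s=r.get_state();print(s['joints'],s['moment'],s['contact_force'])
c=wrist(r,'w7');t=r.capture('side')
a=cv2.resize(c['color'][180:320,220:420,::-1],(600,420));b=cv2.resize(t['color'][230:320,290:390,::-1],(190,171));
d=cv2.resize(t['color'][130:230,260:400,::-1],(400,171))
cv2.imwrite('pics/f.png',np.vstack([a,np.hstack([b,d,np.zeros((171,10,3),np.uint8)])]))
E
```

```text
time_s: 28.1
tcp_pos: [0.5779, -0.2282, 0.0855]
eef_rot: [180.0, -0.1, -78.4]
contact_force: [-3.4, -0.8, 14.6]
gripper_width: 0.0112
gripper_force: 60.0
time_s: 28.5
tcp_pos: [0.5777, -0.2283, 0.0855]
eef_rot: [180.0, -0.1, -85.2]
contact_force: [-4.7, -0.5, 16.1]
gripper_width: 0.0116
gripper_force: 60.0
[ -3.50954468  22.45066618 -16.47884224   0.12875753 -51.07520854
   8.22620704] [-0.07945431  1.5046097   0.12603763] [-4.71536918 -0.48596169 16.12162796]
```

View pics/f.png

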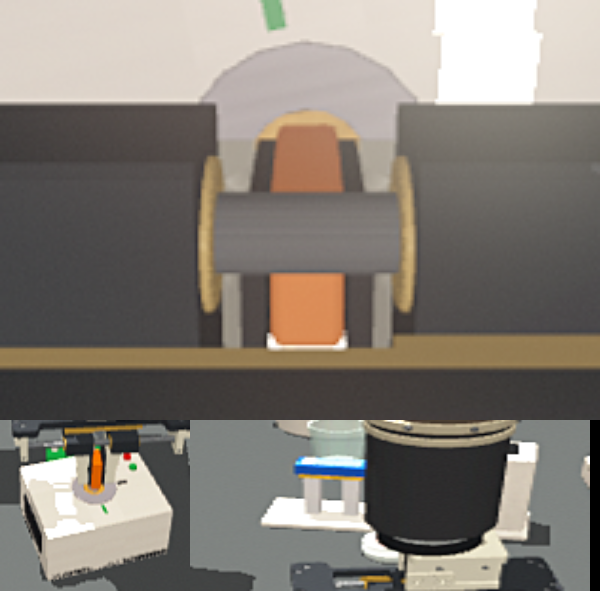

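The key is held turned about 102°, the green mark agrees, and the cassette is still on the rail. I'll add a little more turn to confirm it is on the stop.

```bash
python3 -m crank '[[[0,0,3],[0,0,0],1],[[0,0,0],[0,0,0],1],[[0,0,0],[0,0,0],1]]'
python3 - <<'E'
from plant import r
s=r.get_state();print(s['moment'],s['eef_rot'],s['contact_force'])
E
```

```text
time_s: 28.9
tcp_pos: [0.5776, -0.2282, 0.0855]
eef_rot: [180.0, -0.1, -88.2]
contact_force: [-4.7, -0.3, 15.1]
gripper_width: 0.0117
gripper_force: 60.0
[-0.05587452  1.65034655  0.18466214] [ 1.79972650e+02 -9.78512007e-02 -8.81905643e+01] [-4.69682913 -0.31626079 15.06532115]
```

```bash
python3 -c "
from plant import r
print(r.close_job())"
```

```text
the job is handed in; nothing more can be done
None
```

I handed the job in at about 29 s: the cassette is centred on the rail, and the key is fully home and held about a quarter turn clockwise against the stop, still gripped. My first grasp of the cassette closed empty above it, without moving it, because the fingertips turned out shorter than stated.

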